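Clamp the sample jar with the folding crank

ROBOT

A 6-joint arm with a two-finger parallel gripper is mounted at the origin on the work surface. World frame = base frame: x ahead of the robot, y to its left, z up, the work surface at z = 0. Lengths are in m, angles in rad, forces in N, time in s.
With the tool pointing down it reaches from about 0.325 to 0.775 m from the base axis. Payload 5.5 kg.
Tool frame: the origin (TCP) lies on the centre line of the jaws, within the pads' length; the fingertips stand 17 mm ahead of it and the grasp point (between the pads) lies 2 mm behind it; x points along the fingers, y is the direction in which the jaws open and shut, and the axes are right-handed (so a half turn about x gives the same grasp; the last joint's range is limited). The gripper opens to 88 mm and grips with 3 to 60 N. Pads are 20 mm wide; open, the fingers measure 115 mm over their backs; the gripper's body (75 mm by 178 mm) begins 61 mm behind the grasp point.
Start: joints at [-0.057, 0.091, 1.231, -0, 1.82, -0.057], TCP at [0.6, -0, 0.24] pointing down, gripper open.
Joint ranges: [-2.87, 2.87], [-0.86, 2.18], [0.17, 2.46], [-1.51, 4.65], [0.06, 2.69], [-2.65, 2.65]. Speed limits (rad/s): [2.57, 2.57, 3.01, 3.14, 3.14, 3.14].

INTERFACE

Orientations are given as a unit quaternion [w, x, y, z].
In Python, from station import * gives the robot as it stands. The module is installed in compiled form; this text tells all that it offers.
- The arm moves only by the tool move_arm, never from a script. Its argument "increments" is a list of rows, each a list of 7 numbers: the shift along the tool's x, y, z in m, then the turn, a rotation vector about the tool's x, y, z in degrees, then the finger opening in m, from 0 to 0.0878. In form: [[dx, dy, dz, wx, wy, wz, claw], ...]. A call has 1 to 12 rows; each row is the pose to reach, as a shift and turn from the pose commanded when the call began, along the tool's axes at that moment; what a row does not reach only later rows make up. A row lasts 1/10 s, in which the tool goes at most 50 mm and 8.59 degrees, less where a joint would pass 70% of its speed; a pose out of reach is approached as far as the arm can. A call with a gripper value outside its range is refused whole. The fingers move at their own pace and stop on an object; "newtons" is the grip in N (left out, the last holds). Time passes only in rows, so rows that repeat a pose let the fingers close. It gives the time, the measured TCP pose, the force and the opening at its end, in the units of the state.
- get_obs(): the state, without advancing time (a new reading comes with each control period).
- camera(name): name is "scene" or "side" or "wrist"; returns a dict with "color" (420x560x3 uint8, red, green, blue), "depth" (420x560 float32, m along the optical axis (not along the pixel's ray), 0 where there is no reading), "K" (3x3 intrinsics, pixels), "camera_from_world" (4x4, takes a point from world to camera coordinates); the wrist camera has in their place "tool_from_camera" (4x4, takes a point from camera to tool coordinates, whose origin is the TCP and whose axes are the tool frame's). Camera axes: x right, y down, z forward; pixel columns grow to the right and rows downward; lengths in m; the calibration is good to about 2 mm. A picture is of the moment at which its call begins: read the wrist's pose just before it.
- job_done(): hands the job in, once; it reports no verdict.
Trained networks look in a picture, given as the dict that the camera call returned (one of the last four; its "shot" number tells which), for a name from the list of things; names that differ only in an ending like _2 or _b are one class to them, and where a whole thing is asked for, a point or a joint stands for the part that bears it (a point fixed in the world has none). Each returns a list of dicts, best first, with "score" (0 to 1); they miss things now and then, are a little off and sometimes report something else, mostly with a low value. They report only what shows in the picture. A call takes as long as a camera call. They do not tell look-alikes from the thing itself.
- find_in(picture, query): "point" ([column, row] in pixels, amid what is visible of it).
- masks_of(picture, query): "pixels" (420x560 bool, what is visible of it) and "point" ([column, row] in pixels, amid what is visible of it).
- pinpoint(picture, query): "point" ([column, row] in pixels: a listed point, or the origin of a listed thing).
The state is a dict: "time_s": time; "qpos": joint angles; "qd": joint speeds; "joint_efforts": joint torques, N m; "tcp_pos": TCP position; "orientation": TCP orientation; "force": force on the tool from outside, world axes, zero at the start; "torque": the same for the moment, N m; "width": finger opening in m.
Only numpy, scipy, OpenCV 4.12 (cv2) and the standard library are available. Lean on these libraries where they do the work, as an engineer would, in place of code of your own. Each camera call takes 0.05 s, during which the arm holds its last target. There are 200 camera calls.

TASK

Fold the red crank handle of the jar vice up until it stands fully upright, then wind the crank clockwise with it until the sliding jaw holds the jar snugly against the V-shaped stop: firmly enough that it cannot slip, but gently, so that the soft plastic jar is not crushed. Leave the handle standing up and the jar upright, do not push the jar with the fingers, and do not disturb the things around the vice.

Things in the scene. Friction and masses are not known exactly. Their poses are not given: they have to be found in the camera images.
- vise: bench jar vice, fixed to the bench: grey base plate 120 x 300 x 12 mm and a blue gear housing 80 x 80 mm, 66 mm tall. Origin on the bench exactly under the vertical crank axis; its z is up, its +y runs along the vice from the crank to the jaws.
- crank (a joint): crank angle, rad; grows clockwise seen from above and closes the jaw, 12 mm along the vice's +y per rad. At 0 the crank arm points along the vice's -y, at pi/2 along its -x, at pi along its +y. Starts between -0.5 and 0.5; end stops at -1 and 4.6. Where the jaw starts differs each time, so clamping comes anywhere from 0.9 to 3.6 rad after the start. Steady friction keeps the crank where it is left.
- handle (a joint): fold angle of the handle, rad: 0 = folded flat, lying on top of the crank arm and pointing back over the crank axis; 1.57 = standing straight up (end stop). The hinge is stiff (about 3 N at 42 mm from it) and stays where it is put. The hinge axis is level and square to the crank arm.
- crank_end (a point): point on the handle's hinge axis at the end of the steel crank arm (12 mm wide, top 84 mm above the bench), 60 mm from the crank axis, 102 mm above the bench. Winding without load takes about 4 to 7 N pushed tangentially at this radius; every 10 N of jaw force on the jar adds 2 N.
- handle_tip (a point): free end of the red handle, on its centre line, 70 mm from the hinge. The handle is a round red sleeve 16 mm in diameter, from 14 to 70 mm from the hinge, which spins freely on its pin; folded, its centre line is 102 mm above the bench, 18 mm above the crank arm, so that fingers can straddle it from above.
- stop: V-shaped fixed stop with black rubber faces on an aluminium block, 90 mm wide, 44 mm tall, on the base plate. Its origin is at the top of the base plate where the jar's axis lies when the jar sits fully in the V. Facing it is the sliding jaw with a stiffly sprung black rubber pad (60 x 45 mm, 25 N per mm), which pushes the jar along the base plate into the V.
- jar: loose white plastic sample jar with blue lid, 56 mm in diameter, 84 mm tall, about 250 g, origin at the centre of its underside; stands on the base plate (12 mm above the bench) between jaw and stop. Held with 10 to 30 N it is snug; over 40 N it is crushed.
- beaker: glass beaker 60 mm wide, 70 mm tall, origin under its centre; leave alone
- bottle: white bottle with green cap, 54 mm in diameter, 120 mm tall, origin under its centre; leave alone
- rack: blue test-tube rack 90 x 45 mm, 77 mm tall with tubes, origin under its centre; leave alone
There are look-alikes about, which are no part of the job. What is shaped like the jar but orange is not meant.

How it is judged:
On the way, in this order (a step that is already met when the one before it is completed fails the run):
1. the handle stands upright (value of joint handle above 1.4 rad), for 0.2 s.
2. the jaw holds the jar snugly against the stop (contact force between stop and jar above 9 N), for 0.2 s.
At the end, for the whole second after the job is handed in: The jar stands upright (within 0.08 rad) and still in the V of the stop (within 4 mm), pressed against the stop with 9 to 36 N, and the handle is still unfolded (above 1.25 rad) (contact force between stop and jar between 9 and 36 N and horizontal distance between jar and stop below 0.004 m and angle between jar's own z axis and vertical below 0.08 rad and value of joint handle above 1.25 rad and linear speed of jar below 0.01 m/s); the robot touches nothing.
It fails at once if the jar is crushed (pressed on the stop with over 40 N) (contact force between stop and jar above 40 N).
It fails at once if the crank is wound while the handle is still folded (distance of crank_end from where it was at the start of the episode above 0.03 m and value of joint handle below 0.9 rad).
It fails at once if the jar is pushed by the fingers (contact force between the fingers and jar above 3 N).
It fails at once if a bystander is moved (distance of any of beaker, bottle, rack from where it was at the start of the episode above 0.02 m).
It also fails if it takes over 69 s, if anything falls off the work surface, if the arm or the gripper's body presses on something with over 40 N, if the wrist force passes 120 N, or if a joint passes its speed limit or range.

## Working session

There is one attempt and no reset: what is moved stays moved. The work goes in short steps, Python scripts to look and compute and a tool call to move; the robot and the scene stay as the last step left them, time stands still between calls to the robot, and variables do not carry over. Pictures are saved under pics/ and viewed, about 8 in all and at most 12, crops included, and the job is handed in when it is done.

Besides the shell and the picture viewer there is one more tool, called after ">>>" as name(argument=value, ...), one argument or row to a line, values as JSON. move_arm: Moves the arm, as the interface text tells. Its arguments: {"type":"object","properties":{"increments":{"type":"array","items":{"type":"array","items":{"type":"number"}}},"newtons":{"type":"number"}},"required":["increments"]}

```bash
mkdir -p pics; cat > h.py <<'E'
from station import *
import numpy as np, cv2
from scipy.spatial.transform import Rotation as R
def pose(o=None):
    o=o or get_obs(); T=np.eye(4); q=o["orientation"]
    T[:3,:3]=R.from_quat([q[1],q[2],q[3],q[0]]).as_matrix(); T[:3,3]=o["tcp_pos"]; return T
def shot(n):
    T=pose(); c=camera(n)
    c["W"]=np.linalg.inv(c["camera_from_world"]) if "camera_from_world" in c else T@c["tool_from_camera"]
    return c
def save(c,f,crop=None,s=1):
    im=c["color"][:,:,::-1]
    if crop: a,b,d,e=crop; im=im[b:e,a:d]
    cv2.imwrite("pics/"+f,cv2.resize(im,None,fx=s,fy=s,interpolation=cv2.INTER_CUBIC))
def cloud(c):
    K=c["K"];d=c["depth"];v,u=np.indices(d.shape)
    P=np.stack([(u-K[0,2])/K[0,0]*d,(v-K[1,2])/K[1,1]*d,d],-1)
    return P@c["W"][:3,:3].T+c["W"][:3,3]
def at_z(c,p,z):
    K=c["K"];r=c["W"][:3,:3]@np.array([(p[0]-K[0,2])/K[0,0],(p[1]-K[1,2])/K[1,1],1]);o=c["W"][:3,3]
    return o+r*(z-o[2])/r[2]
E
python3 - <<'E'
from h import *
ims=[]
for n in ["scene","side"]:
    c=shot(n); P=cloud(c); save(c,n+"0.png",s=1.4)
    print(n,c["W"][:3,3].round(3))
    for q,z in [("vise",0),("crank_end",.102),("handle_tip",.102),("stop",.012),("jar",.012),("beaker",0),("bottle",0),("rack",0)]:
        for r in pinpoint(c,q)[:2]:
            print(q,round(r["score"],2),np.round(r["point"]),at_z(c,r["point"],z).round(3))
print(get_obs())
E
```

```text
scene [ 1.258 -0.23   0.585]
vise 0.55 [227. 233.] [ 0.572 -0.173  0.   ]
crank_end 0.95 [194. 195.] [ 0.558 -0.228  0.102]
handle_tip 0.75 [226. 186.] [ 0.545 -0.162  0.102]
stop 0.97 [300. 233.] [ 0.626 -0.03   0.012]
jar 0.84 [381. 299.] [0.832 0.054 0.012]
jar 0.78 [367. 210.] [0.595 0.134 0.012]
beaker 0.71 [239. 290.] [ 0.735 -0.178  0.   ]
beaker 0.61 [301. 234.] [ 0.616 -0.024  0.   ]
bottle 0.56 [324. 298.] [ 0.795 -0.036  0.   ]
rack 0.95 [105. 241.] [ 0.524 -0.425  0.   ]
rack 0.37 [324. 299.] [ 0.795 -0.037  0.   ]
side [0.557 0.658 0.852]
vise 0.68 [307. 216.] [ 0.561 -0.173  0.   ]
crank_end 0.53 [306. 168.] [ 0.569 -0.23   0.102]
handle_tip 0.47 [307. 186.] [ 0.565 -0.167  0.102]
stop 0.62 [278. 255.] [ 0.62  -0.036  0.012]
jar 0.94 [180. 286.] [0.819 0.066 0.012]
jar 0.82 [278. 252.] [ 0.622 -0.043  0.012]
beaker 0.56 [244. 214.] [ 0.716 -0.168  0.   ]
bottle 0.76 [200. 251.] [ 0.799 -0.044 -0.   ]
rack 0.64 [306. 186.] [ 0.569 -0.28  -0.   ]
{'time_s': 0.9, 'qpos': array([-5.67111716e-02,  9.10559428e-02,  1.23070917e+00, -1.45508709e-05,
        1.81980648e+00, -5.67283097e-02]), 'qd': array([ 0.00018207,  0.00130464,  0.00052315, -0.00044819,  0.00154389,
        0.00093425]), 'joint_efforts': array([-6.68252414e-04, -4.46190834e+01, -4.06508553e+01,  6.98999665e-02,
        1.94478210e-02, -2.94060874e-05]), 'tcp_pos': array([ 6.00005084e-01, -1.34632601e-05,  2.39652424e-01]), 'orientation': array([ 0.50001226,  0.49999785,  0.49999451, -0.49999537]), 'force': array([ 0.57503052,  0.2119985 , -0.42889138]), 'torque': array([ 0.01845926, -0.01518454, -0.01470332]), 'width': 0.08765448385685114}
```

View pics/scene0.png

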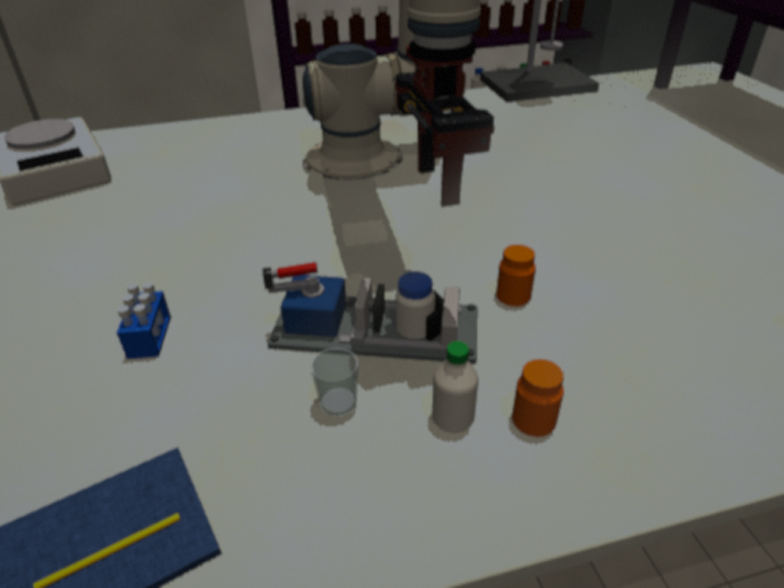

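View pics/side0.png

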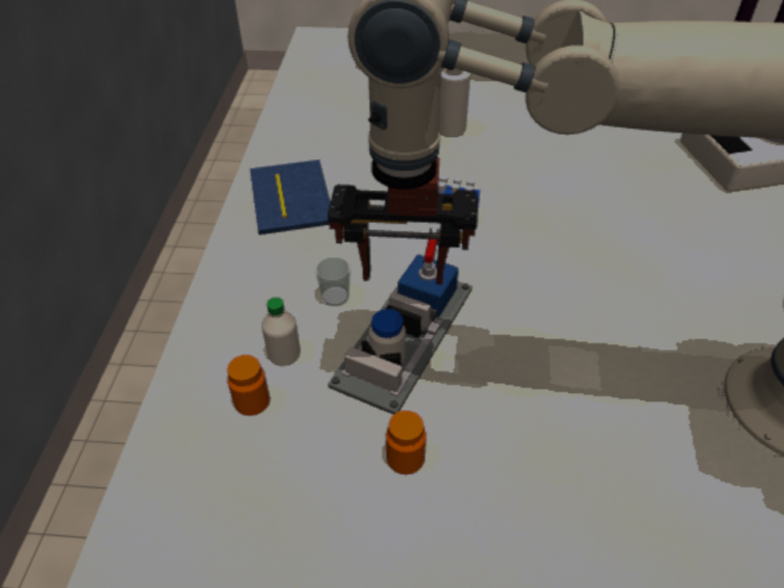

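The only white jar with a blue lid is at scene (297,218), between the jaw and the V. The orange ones at about (369,197) and (384,284) are look-alikes. The handle is red, at about (210,193), folded back over the crank axis. I'll look from above next.

>>> move_arm(
  increments=[
    [-0.01,-0.01,0.03,0,0,0,0.05],
    [-0.02,-0.02,0.06,0,0,0,0.05],
    [-0.03,-0.03,0.09,0,0,0,0.05],
    [-0.04,-0.035,0.12,0,0,0,0.05],
    [-0.04,-0.035,0.12,0,0,0,0.05],
    [-0.04,-0.035,0.12,0,0,0,0.05],
  ],
)

```text
time_s: 1.5
tcp_pos: [0.565, -0.1203, 0.2798]
orientation: [0.5, 0.501, 0.5, -0.5]
force: [-0.1, 0.0, -0.2]
width: 0.0499
```

```bash
python3 - <<'E'
from h import *
c=shot("wrist"); save(c,"w1.png",s=1.4); P=cloud(c)
print(c["W"].round(3), get_obs()["tcp_pos"],get_obs()["force"])
for q,z in [("vise",0),("crank_end",.102),("handle_tip",.102),("stop",.012),("jar",.012)]:
    for r in pinpoint(c,q)[:2]: print(q,round(r["score"],2),np.round(r["point"]),at_z(c,r["point"],z).round(3))
for n in ["wrist","scene","side"]:
    c=shot(n);P=cloud(c);h=cv2.cvtColor(c["color"],cv2.COLOR_RGB2HSV).astype(int)
    m=((h[...,0]<6)|(h[...,0]>174))&(h[...,1]>200)&(h[...,2]>90)&(abs(P[...,2]-.1)<.025)&(c["depth"]>0)&(abs(P[...,1]+.18)<.1)
    Q=P[m]
    if len(Q)>20:
        mu=Q.mean(0);U=np.linalg.svd(Q-mu,full_matrices=False)[2][0];t=(Q-mu)@U
        print(n,len(Q),mu.round(4),U.round(3),(mu+U*t.min()).round(4),(mu+U*t.max()).round(4))
E
```

```text
[[ 1.    -0.003  0.001  0.565]
 [-0.002 -0.96  -0.278 -0.043]
 [ 0.002  0.278 -0.96   0.426]
 [ 0.     0.     0.     1.   ]] [ 0.56507854 -0.11962521  0.27930338] [-0.41975276  0.4902362  -1.21023405]
crank_end 0.87 [281. 289.] [ 0.564 -0.235  0.102]
crank_end 0.31 [264. 355.] [ 0.541 -0.334  0.102]
handle_tip 0.65 [288. 239.] [ 0.572 -0.168  0.102]
jar 0.71 [328. 125.] [ 0.628 -0.037  0.012]
jar 0.62 [480.  45.] [0.817 0.06  0.012]
wrist 461 [ 0.5676 -0.1906  0.1124] [0.093 0.994 0.055] [ 0.5649 -0.2188  0.1109] [ 0.57   -0.1645  0.1139]
scene 29 [ 0.5705 -0.1995  0.1104] [0.122 0.991 0.052] [ 0.5694 -0.2083  0.11  ] [ 0.5716 -0.1906  0.1109]
side 25 [ 0.5639 -0.1972  0.1124] [-0.006  0.984  0.179] [ 0.564  -0.2082  0.1104] [ 0.5638 -0.1844  0.1148]
```

View pics/w1.png

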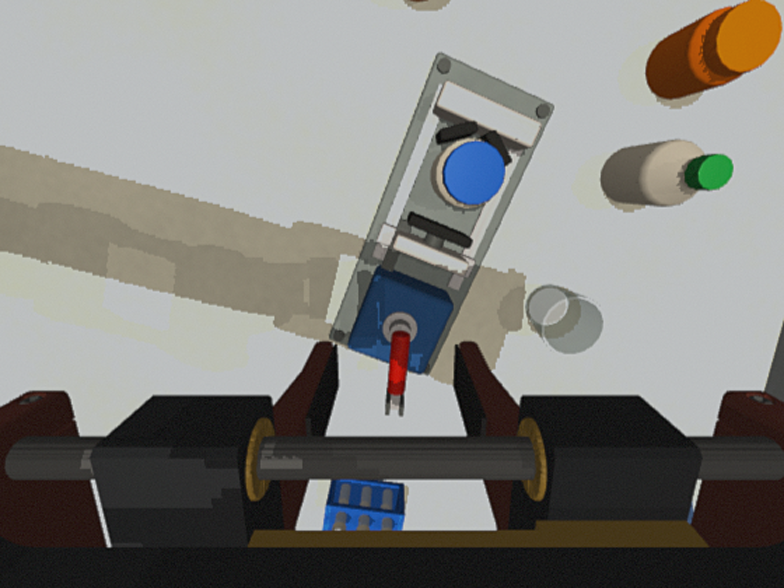

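>>> move_arm(
  increments=[
    [0.0,0.003,0.03,3,0,0,0.05],
    [0.02,0.003,0.065,5.4,0,0,0.05],
    [0.06,0.003,0.065,5.4,0,0,0.05],
    [0.1,0.003,0.065,5.4,0,0,0.05],
    [0.12,0.003,0.065,5.4,0,0,0.05],
    [0.12,0.003,0.065,5.4,0,0,0.05],
  ],
)

```text
time_s: 2.55
tcp_pos: [0.5663, -0.1843, 0.155]
orientation: [-0.473, -0.522, -0.478, 0.524]
force: [0.4, 1.2, 0.6]
width: 0.0498
```

```bash
python3 - <<'E'
from h import *
c=shot("wrist"); save(c,"w2.png",s=1.2); P=cloud(c); T=pose();print(T.round(4))
h=cv2.cvtColor(c["color"],cv2.COLOR_RGB2HSV).astype(int)
m=((h[...,0]<6)|(h[...,0]>174))&(h[...,1]>200)&(h[...,2]>90)&(abs(P[...,2]-.1)<.025)&(c["depth"]>0)
Q=P[m];mu=Q.mean(0);U=np.linalg.svd(Q-mu,full_matrices=False)[2][0];t=(Q-mu)@U
print(len(Q),mu.round(4),U.round(3),(mu+U*t.min()).round(4),(mu+U*t.max()).round(4))
E
```

```text
[[-0.0033  0.9956 -0.094   0.5673]
 [ 0.0013 -0.094  -0.9956 -0.1846]
 [-1.     -0.0034 -0.001   0.158 ]
 [ 0.      0.      0.      1.    ]]
1367 [ 0.5677 -0.1898  0.1123] [0.092 0.994 0.054] [ 0.565  -0.219   0.1107] [ 0.57   -0.1645  0.1137]
```

View pics/w2.png

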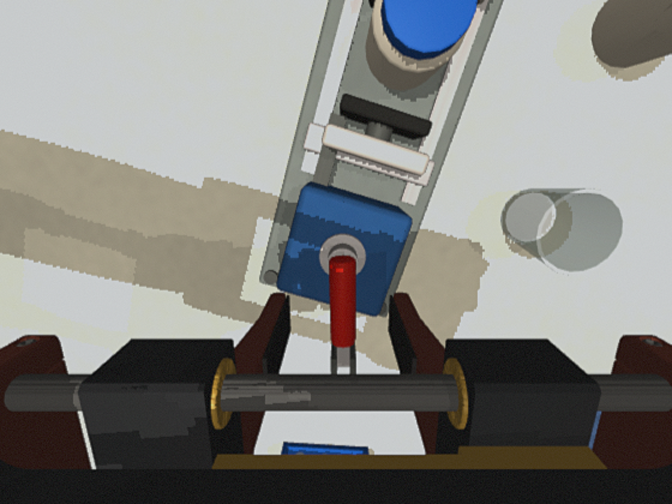

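The fingers straddle the handle at about (342,300). Descending and gripping.

>>> move_arm(
  increments=[
    [0.025,0,0,0,0,0,0.05],
    [0.045,0,0,0,0,0,0.05],
    [0.053,0,0,0,0,0,0.05],
    [0.053,0,0,0,0,0,0.03],
    [0.053,0,0,0,0,0,0.01],
    [0.053,0,0,0,0,0,0.01],
    [0.053,0,0,0,0,0,0.01],
    [0.053,0,0,0,0,0,0.01],
  ],
  newtons=15,
)

```text
time_s: 3.4
tcp_pos: [0.568, -0.185, 0.1074]
orientation: [-0.476, -0.523, -0.476, 0.523]
force: [-2.0, 0.4, 2.2]
width: 0.0155
```

>>> move_arm(
  increments=[
    [-0.0077,0,0.0006,0,0,0,0.01],
    [-0.0153,0,0.0024,0,0,0,0.01],
    [-0.0225,0,0.0054,0,0,0,0.01],
    [-0.0291,0,0.0095,0,0,0,0.01],
    [-0.035,0,0.0145,0,0,0,0.01],
    [-0.04,0,0.0204,0,0,0,0.01],
    [-0.0441,0,0.027,0,0,0,0.01],
    [-0.0471,0,0.0342,0,0,0,0.01],
    [-0.0489,0,0.0418,0,0,0,0.01],
    [-0.0495,0,0.0495,0,0,0,0.01],
    [-0.0495,0,0.0525,0,0,0,0.01],
    [-0.0495,0,0.0525,0,0,0,0.01],
  ],
)

```text
time_s: 4.6
tcp_pos: [0.5632, -0.2396, 0.1577]
orientation: [-0.477, -0.523, -0.474, 0.524]
force: [-0.4, -2.6, 3.2]
width: 0.0099
```

```bash
python3 - <<'E'
from h import *
o=get_obs();print(o["tcp_pos"],o["force"],o["width"],o["qpos"].round(3))
c=shot("scene"); save(c,"s3.png",(120,110,400,300),2.8)
E
```

```text
[ 0.56315533 -0.23955163  0.15774432] [-0.36929429 -2.6066782   3.20905931] 0.009901578183134451 [-0.456  0.119  1.345 -0.003  1.674 -0.36 ]
```

View pics/s3.png

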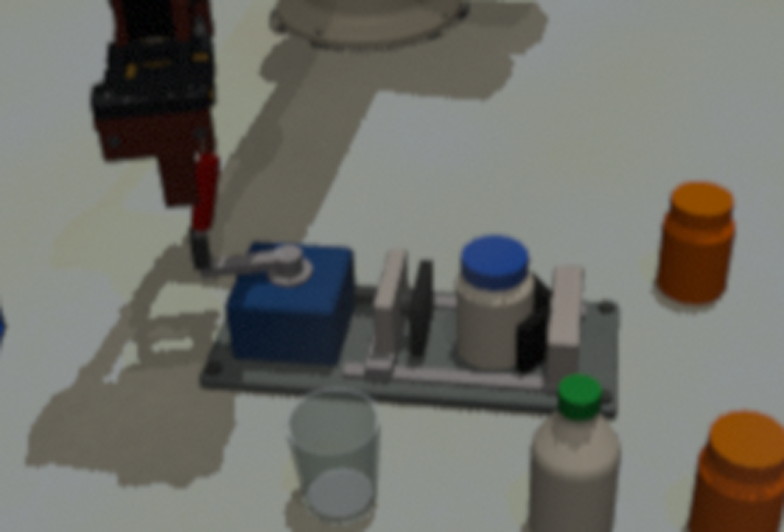

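The handle is almost up at crop (205,195), but it slipped out of the pads because the fingers closed to 10 mm. I'll raise the arm and measure.

>>> move_arm(
  increments=[
    [0,0,0.01,0,0,0,0.01],
    [-0.03,0,0.02,0,0,0,0.03],
    [-0.07,0,0.02,0,0,0,0.05],
    [-0.09,0,0.0,0,0,0,0.05],
    [-0.09,0,0,0,0,0,0.05],
    [-0.09,0,0,0,0,0,0.05],
  ],
)

```text
time_s: 5.25
tcp_pos: [0.5631, -0.2376, 0.2454]
orientation: [-0.476, -0.523, -0.476, 0.523]
force: [-0.4, 0.1, -1.4]
width: 0.0465
```

```bash
cat >> h.py <<'E'
def red(n):
    c=shot(n);P=cloud(c);h=cv2.cvtColor(c["color"],cv2.COLOR_RGB2HSV).astype(int)
    m=((h[...,0]<6)|(h[...,0]>174))&(h[...,1]>200)&(h[...,2]>70)&(P[...,2]>.09)&(P[...,2]<.185)&(c["depth"]>0)&(np.hypot(P[...,0]-.569,P[...,1]+.1746)<.1)
    Q=P[m]
    if len(Q)<15: print(n,len(Q)); return c
    mu=Q.mean(0);U=np.linalg.svd(Q-mu,full_matrices=False)[2][0];U*=np.sign(U[2]);t=(Q-mu)@U
    print(n,len(Q),mu.round(4),U.round(3),(mu+U*t.min()).round(4),(mu+U*t.max()).round(4)); return c
E
python3 - <<'E'
from h import *
print(get_obs()["tcp_pos"])
for n in ["wrist","scene","side"]:
    c=red(n)
    for q,z in [("crank_end",.102),("handle_tip",.172)]:
        for r in pinpoint(c,q)[:1]: print(q,round(r["score"],2),np.round(r["point"]),at_z(c,r["point"],z).round(4))
    if n=="wrist": save(c,"w4.png",s=1.2)
E
```

```text
[ 0.56312691 -0.23757078  0.24544041]
wrist 157 [ 0.5662 -0.215   0.1704] [ 0.96  -0.277  0.052] [ 0.5594 -0.2131  0.17  ] [ 0.5725 -0.2169  0.1707]
crank_end 0.82 [283. 207.] [ 0.5641 -0.2366  0.102 ]
handle_tip 0.86 [284. 204.] [ 0.5667 -0.2162  0.172 ]
scene 15 [ 0.568  -0.2191  0.1703] [ 0.909 -0.395  0.13 ] [ 0.5639 -0.2173  0.1697] [ 0.5735 -0.2214  0.1711]
crank_end 0.79 [192. 195.] [ 0.559  -0.2318  0.102 ]
handle_tip 0.61 [196. 162.] [ 0.5556 -0.2133  0.172 ]
side 21 [ 0.563  -0.2182  0.1694] [ 0.157 -0.984  0.08 ] [ 0.5619 -0.2114  0.1689] [ 0.5643 -0.2264  0.1701]
crank_end 0.84 [309. 169.] [ 0.5633 -0.2283  0.102 ]
handle_tip 0.45 [309. 148.] [ 0.5657 -0.2178  0.172 ]
```

View pics/w4.png

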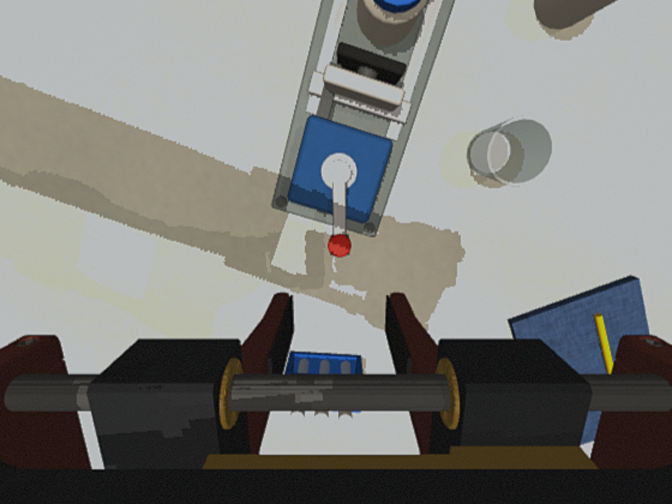

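The tip sits about 19 mm inward of the hinge, so the fold is about 1.30 rad. I'll regrip with a firmer hold and push it to the end stop.

>>> move_arm(
  increments=[
    [0.03,0.0005,-0.016,0,0,0,0.05],
    [0.06,0.0005,-0.016,0,0,0,0.05],
    [0.095,0.0005,-0.016,0,0,0,0.05],
    [0.095,0.0005,-0.016,0,0,0,0.03],
    [0.095,0.0005,-0.016,0,0,0,0.01],
    [0.095,0.0005,-0.016,0,0,0,0.005],
    [0.095,0.0005,-0.016,0,0,0,0.005],
    [0.095,0.0005,-0.016,0,0,0,0.005],
  ],
  newtons=25,
)

```text
time_s: 6.5
tcp_pos: [0.5652, -0.2217, 0.1535]
orientation: [0.476, 0.523, 0.475, -0.523]
force: [-2.6, 0.9, 6.9]
width: 0.0154
```

>>> move_arm(
  increments=[
    [0,0,0.003,0,0,0,0.005],
    [0,0,0.006,0,0,0,0.005],
    [0,0,0.009,0,0,0,0.005],
    [0,0,0.012,0,0,0,0.005],
    [0,0,0.013,0,0,0,0.005],
    [0,0,0.014,0,0,0,0.005],
    [0,0,0.014,0,0,0,0.005],
  ],
)

```text
time_s: 7.2
tcp_pos: [0.5642, -0.2329, 0.1538]
orientation: [0.476, 0.524, 0.477, -0.521]
force: [-3.4, 9.6, 7.4]
width: 0.0151
```

```bash
python3 - <<'E'
from h import *
o=get_obs();print(o["tcp_pos"],o["force"])
for n in ["scene","side"]:
    c=red(n)
    for q,z in [("crank_end",.102),("handle_tip",.172)]:
        for r in pinpoint(c,q)[:1]: print(q,round(r["score"],2),np.round(r["point"]),at_z(c,r["point"],z).round(4))
    if n=="scene": save(c,"s5.png",(120,110,400,300),2.8)
E
```

```text
[ 0.56423077 -0.23292181  0.15377196] [-3.35453005  9.60442663  7.4209067 ]
scene 0
crank_end 0.87 [193. 193.] [ 0.5516 -0.2282  0.102 ]
side 12
crank_end 0.87 [308. 170.] [ 0.5654 -0.2231  0.102 ]
handle_tip 0.51 [309. 144.] [ 0.5659 -0.2328  0.172 ]
```

View pics/s5.png

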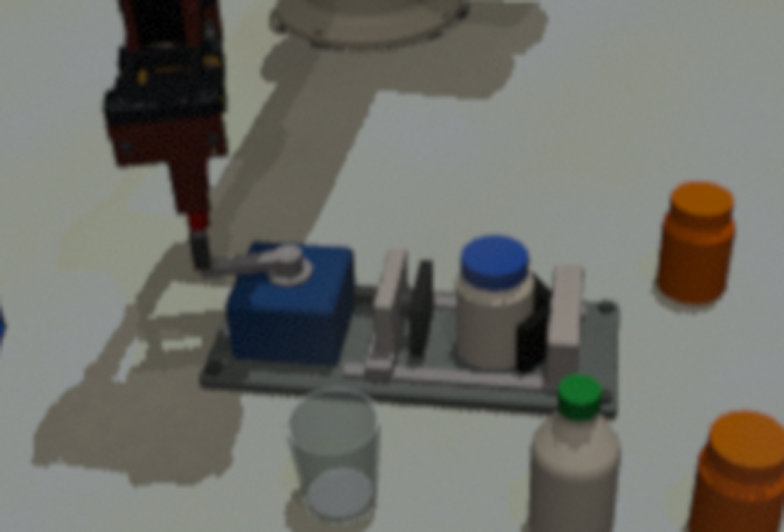

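The handle stands vertical against its stop: 9.6 N of reaction, against roughly 2.5 N hinge stiffness. The jaw pad is about 19 mm from the jar. Starting to wind, first 30°.

>>> move_arm(
  increments=[
    [0,-0.0055,-0.0002,5,0,0,0.005],
    [0,-0.0109,-0.001,10,0,0,0.005],
    [0,-0.0162,-0.0021,15,0,0,0.005],
    [0,-0.0214,-0.0038,20,0,0,0.005],
    [0,-0.0265,-0.0059,25,0,0,0.005],
    [0,-0.0314,-0.0084,30,0,0,0.005],
  ],
)

```text
time_s: 8.1
tcp_pos: [0.5365, -0.2234, 0.1539]
orientation: [0.326, 0.632, 0.322, -0.626]
force: [9.6, 1.5, 2.0]
width: 0.0153
```

```bash
cat >> h.py <<'E'
A=np.array([.5696,-.1738]); 
def st(a=A):
    o=get_obs(); d=o["tcp_pos"][:2]-a; r=np.hypot(*d); u=d/r; t=np.array([u[1],-u[0]])
    f=o["force"][:2]; ang=np.degrees(np.arctan2(d[1],d[0]))
    T=pose(o)
    print("t",round(o["time_s"],2),"r",round(r*1e3,1),"turned",round((-95.3-ang)%360,2),"Frad",round(f@u,2),"Ftan",round(f@t,2),"Fz",round(o["force"][2],1),"z",round(o["tcp_pos"][2],4),"w",o["width"].round(4),"toolz ang",round((-95.3-np.degrees(np.arctan2(T[1,2],T[0,2])))%360,2),"J6",o["qpos"][5].round(2))
E
python3 - <<'E'
from h import *
st()
def est(n):
    c=shot(n);P=cloud(c)
    # vice axes
    for q,z in [("vise",0),("stop",.012),("jar",.012)]:
        for r in pinpoint(c,q)[:2]: print(n,q,round(r["score"],2),np.round(r["point"]),at_z(c,r["point"],z).round(4))
    return c,P
for n in ["scene","side"]:
    c,P=est(n); y=np.array([.384,.923]);x=np.array([.923,-.384]);Q=P[c["depth"]>0]; col=c["color"][c["depth"]>0].astype(int)
    Y=(Q[:,:2]-A)@y; X=(Q[:,:2]-A)@x
    m=(abs(X)<.028)&(Y>.045)&(Y<.22)
    for lo,hi in [(.035,.058),(.06,.09),(.09,.1)]:
        k=m&(Q[:,2]>lo)&(Q[:,2]<hi); hh=np.histogram(Y[k],np.arange(.045,.221,.005))[0]; print(n,lo,hh)
    k=m&(Q[:,2]>.094)&(col[:,2]>col[:,0]+40); print("lid",len(Y[k]),np.median(Y[k]),np.median(X[k]),Y[k].min(),Y[k].max())
    k=m&(col.max(1)<45)&(Q[:,2]>.02)&(Y<.11); print("pad",Y[k].size,np.percentile(Y[k],[5,50,95]) if k.any() else 0)
E
```

```text
Traceback (most recent call last):
  File "h.py", line 34, in st
    print("t",round(o["time_s"],2),"r",round(r*1e3,1),"turned",round((-95.3-ang)%360,2),"Frad",round(f@u,2),"Ftan",round(f@t,2),"Fz",round(o["force"][2],1),"z",round(o["tcp_pos"][2],4),"w",o["width"].round(4),"toolz ang",round((-95.3-np.degrees(np.arctan2(T[1,2],T[0,2])))%360,2),"J6",o["qpos"][5].round(2))
                                                                                                                                                                                             ^^^^^^^^^^^^^^^^
AttributeError: 'float' object has no attribute 'round'
```

```bash
sed -i 's/o\["width"\].round(4)/round(float(o["width"]),4)/' h.py
cat > m.py <<'E'
from h import *
st()
y=np.array([.384,.923]);x=np.array([.923,-.384])
for n in ["scene","side"]:
    c=shot(n);P=cloud(c)
    for q,z in [("stop",.012),("jar",.012)]:
        for r in pinpoint(c,q)[:2]: w=at_z(c,r["point"],z); print(n,q,round(r["score"],2),np.round(r["point"]),"Y,X",((w[:2]-A)@y).round(4),((w[:2]-A)@x).round(4))
    Q=P[c["depth"]>0]; col=c["color"][c["depth"]>0].astype(int)
    Y=(Q[:,:2]-A)@y; X=(Q[:,:2]-A)@x
    m=(abs(X)<.035)&(Y>.045)&(Y<.22)
    k=m&(Q[:,2]>.094)&(col[:,2]>col[:,0]+40); print("lid",len(Y[k]),np.median(Y[k]).round(4),np.median(X[k]).round(4),Y[k].min().round(4),Y[k].max().round(4))
    k=m&(col.max(1)<45)&(Q[:,2]>.03)&(Q[:,2]<.09)&(Y<.115); print("pad",k.sum(),np.percentile(Y[k],[5,50,95]).round(4) if k.any() else 0)
E
python3 m.py
```

```text
t 8.1 r 59.7 turned 28.4 Frad -6.58 Ftan -7.15 Fz 2.0 z 0.1539 w 0.0153 toolz ang 30.21 J6 0.16
scene stop 0.68 [300. 231.] Y,X 0.1548 -0.0092
scene jar 0.96 [370. 212.] Y,X 0.3009 -0.0875
scene jar 0.81 [297. 237.] Y,X 0.1512 0.0111
lid 279 0.1475 0.0013 0.1249 0.1703
pad 178 [0.0911 0.102  0.1055]
side stop 0.87 [277. 256.] Y,X 0.1501 -0.0044
side jar 0.92 [181. 286.] Y,X 0.3163 0.1376
side jar 0.88 [288. 327.] Y,X 0.3012 -0.1075
lid 282 0.1472 -0.0027 0.1228 0.1701
pad 160 [0.0951 0.1025 0.1046]
```

Pad face at Y≈0.1045. Jar near Y≈0.1475, seat at ≈0.150. That leaves about 80° to go, so I'll wind 45° more.

>>> move_arm(
  increments=[
    [0,-0.0055,-0.0002,5,0,0,0.005],
    [0,-0.0109,-0.001,10,0,0,0.005],
    [0,-0.0162,-0.0021,15,0,0,0.005],
    [0,-0.0214,-0.0038,20,0,0,0.005],
    [0,-0.0265,-0.0059,25,0,0,0.005],
    [0,-0.0314,-0.0084,30,0,0,0.005],
    [0,-0.036,-0.0114,35,0,0,0.005],
    [0,-0.0404,-0.0147,40,0,0,0.005],
    [0,-0.0444,-0.0184,45,0,0,0.005],
  ],
)

```text
time_s: 9.3
tcp_pos: [0.5108, -0.1849, 0.1539]
orientation: [0.06, 0.708, 0.056, -0.701]
force: [8.8, -5.0, -0.0]
width: 0.0157
```

```bash
python3 m.py
```

```text
t 9.3 r 59.9 turned 74.03 Frad -7.74 Ftan -6.54 Fz -0.0 z 0.1539 w 0.0157 toolz ang 75.33 J6 1.0
scene stop 0.85 [299. 232.] Y,X 0.1534 -0.0062
scene jar 0.96 [367. 213.] Y,X 0.2943 -0.0836
scene jar 0.88 [381. 304.] Y,X 0.3107 0.1653
lid 277 0.1482 0.0015 0.1256 0.1705
pad 164 [0.0974 0.1104 0.1149]
side stop 0.73 [278. 255.] Y,X 0.1465 -0.0058
side jar 0.92 [178. 286.] Y,X 0.3183 0.142
side jar 0.86 [289. 326.] Y,X 0.2979 -0.1085
lid 272 0.1474 -0.003 0.1231 0.1712
pad 118 [0.1057 0.1122 0.1142]
```

>>> move_arm(
  increments=[
    [0,-0.0027,-0.0001,2.5,0,0,0.005],
    [0,-0.0055,-0.0002,5,0,0,0.005],
    [0,-0.0082,-0.0005,7.5,0,0,0.005],
    [0,-0.0109,-0.001,10,0,0,0.005],
    [0,-0.0136,-0.0015,12.5,0,0,0.005],
    [0,-0.0162,-0.0021,15,0,0,0.005],
  ],
)

```text
time_s: 10.2
tcp_pos: [0.5099, -0.1694, 0.1539]
orientation: [-0.032, 0.71, -0.036, -0.703]
force: [7.7, -7.3, -0.1]
width: 0.0153
```

```bash
python3 m.py|grep -v jar
```

```text
t 10.2 r 59.8 turned 88.93 Frad -8.19 Ftan -6.75 Fz -0.1 z 0.1539 w 0.0153 toolz ang 90.27 J6 1.29
scene stop 0.82 [302. 231.] Y,X 0.1584 -0.0083
scene stop 0.25 [325. 299.] Y,X 0.2153 0.1662
lid 278 0.1475 0.0013 0.1249 0.1703
pad 117 [0.0503 0.1111 0.1147]
side stop 0.65 [277. 254.] Y,X 0.1451 -0.0028
lid 282 0.147 -0.0024 0.1222 0.1703
pad 70 [0.0495 0.1114 0.1147]
```

>>> move_arm(
  increments=[
    [0,-0.0027,-0.0001,2.5,0,0,0.005],
    [0,-0.0055,-0.0002,5,0,0,0.005],
    [0,-0.0082,-0.0005,7.5,0,0,0.005],
  ],
)

```text
time_s: 10.8
tcp_pos: [0.511, -0.1617, 0.154]
orientation: [-0.079, 0.706, -0.083, -0.699]
force: [7.9, -9.2, 0.3]
width: 0.0154
```

```bash
python3 m.py|grep -v jar
```

```text
t 10.8 r 59.8 turned 96.38 Frad -9.57 Ftan -7.41 Fz 0.3 z 0.154 w 0.0154 toolz ang 97.8 J6 1.43
scene stop 0.86 [298. 231.] Y,X 0.1498 -0.0073
lid 280 0.1483 0.0017 0.1253 0.1704
pad 100 [0.0489 0.1122 0.1148]
side stop 0.66 [281. 255.] Y,X 0.1437 -0.0126
lid 287 0.1472 -0.0025 0.1241 0.1705
pad 53 [0.0474 0.1107 0.1147]
```

>>> move_arm(
  increments=[
    [0,-0.0014,-0.0005,1.2,0,0,0.005],
    [0,-0.0027,-0.0008,2.5,0,0,0.005],
    [0,-0.0027,-0.0008,2.5,0,0,0.005],
  ],
)

```text
time_s: 11.4
tcp_pos: [0.5118, -0.1592, 0.1539]
orientation: [-0.094, 0.703, -0.098, -0.698]
force: [4.2, -7.7, 2.4]
width: 0.0154
```

```bash
python3 -c "
from h import *
st()"
```

```text
t 11.4 r 59.6 turned 98.89 Frad -6.0 Ftan -6.48 Fz 2.4 z 0.1539 w 0.0154 toolz ang 100.23 J6 1.48
```

>>> move_arm(
  increments=[
    [0,-0.0014,-0.0001,1.2,0,0,0.005],
    [0,-0.0027,-0.0001,2.5,0,0,0.005],
    [0,-0.0027,-0.0001,2.5,0,0,0.005],
  ],
)

```text
time_s: 11.7
tcp_pos: [0.5125, -0.1567, 0.1539]
orientation: [-0.109, 0.701, -0.113, -0.695]
force: [4.3, -7.7, 1.8]
width: 0.0155
```

```bash
sed -i 's/Y<.115)/Y<.135)\&(Y>.1)/' m.py; python3 m.py
```

```text
t 11.7 r 59.6 turned 101.39 Frad -6.34 Ftan -6.12 Fz 1.8 z 0.1539 w 0.0155 toolz ang 102.74 J6 1.53
scene stop 0.83 [301. 233.] Y,X 0.1567 -0.0021
scene stop 0.71 [227. 175.] Y,X -0.0448 -0.1993
scene jar 0.75 [380. 300.] Y,X 0.3099 0.1584
scene jar 0.71 [367. 214.] Y,X 0.2939 -0.0821
lid 276 0.149 0.0021 0.1271 0.1708
pad 169 [0.1053 0.1166 0.1209]
side stop 0.6 [280. 255.] Y,X 0.147 -0.01
side stop 0.25 [324. 156.] Y,X -0.2207 0.0434
side jar 0.77 [291. 325.] Y,X 0.2944 -0.1105
side jar 0.61 [182. 288.] Y,X 0.3182 0.1339
lid 277 0.1496 -0.0018 0.124 0.1725
pad 107 [0.1107 0.1172 0.1196]
```

The jar has started to move: lid Y from 0.1475 to 0.149. Continuing in 2.5° steps.

>>> move_arm(
  increments=[
    [0,-0.0014,-0.0001,1.2,0,0,0.005],
    [0,-0.0027,-0.0001,2.5,0,0,0.005],
    [0,-0.0027,-0.0001,2.5,0,0,0.005],
  ],
)

```text
time_s: 12.3
tcp_pos: [0.5134, -0.1542, 0.1539]
orientation: [-0.124, 0.699, -0.128, -0.693]
force: [3.0, -9.3, 1.6]
width: 0.0154
```

```bash
python3 m.py|grep -E "Frad|lid|pad"
```

```text
t 12.3 r 59.5 turned 103.91 Frad -5.87 Ftan -7.81 Fz 1.6 z 0.1539 w 0.0154 toolz ang 105.24 J6 1.58
lid 282 0.15 0.0015 0.1269 0.1724
pad 171 [0.1055 0.1167 0.1216]
lid 284 0.1491 -0.0015 0.124 0.1712
pad 110 [0.1109 0.1182 0.1206]
```

>>> move_arm(
  increments=[
    [0,-0.0014,-0.0001,1.2,0,0,0.005],
    [0,-0.0027,-0.0001,2.5,0,0,0.005],
    [0,-0.0027,-0.0001,2.5,0,0,0.005],
  ],
)

```text
time_s: 12.9
tcp_pos: [0.5143, -0.1519, 0.1539]
orientation: [-0.139, 0.696, -0.143, -0.69]
force: [3.4, -8.4, 2.1]
width: 0.0153
```

```bash
python3 m.py|grep -E "Frad|lid|pad"
```

```text
t 12.9 r 59.5 turned 106.31 Frad -6.27 Ftan -6.55 Fz 2.1 z 0.1539 w 0.0153 toolz ang 107.75 J6 1.62
lid 279 0.1497 0.0016 0.1271 0.1725
pad 166 [0.1073 0.1175 0.1219]
lid 280 0.1496 -0.0022 0.1248 0.1725
pad 112 [0.1112 0.1187 0.1209]
```

>>> move_arm(
  increments=[
    [0,-0.0014,-0.0001,1.2,0,0,0.005],
    [0,-0.0027,-0.0001,2.5,0,0,0.005],
    [0,-0.0027,-0.0001,2.5,0,0,0.005],
  ],
)

```text
time_s: 13.5
tcp_pos: [0.5152, -0.1499, 0.1539]
orientation: [-0.154, 0.692, -0.159, -0.687]
force: [2.3, -10.7, 2.7]
width: 0.0156
```

```bash
python3 m.py|grep -E "Frad|lid|pad"
```

```text
t 13.5 r 59.5 turned 108.43 Frad -6.41 Ftan -8.84 Fz 2.7 z 0.1539 w 0.0156 toolz ang 110.28 J6 1.67
lid 281 0.1502 0.0011 0.1272 0.1726
pad 164 [0.1075 0.1177 0.1222]
lid 281 0.1502 -0.0025 0.126 0.1734
pad 114 [0.1115 0.1187 0.1214]
```

Load is building: lag up 0.5°, and about 2.2° past contact, which puts the jaw force near 10 N. One more step of about 2.5°.

>>> move_arm(
  increments=[
    [0,-0.0014,-0.0001,1.2,0,0,0.005],
    [0,-0.0027,-0.0001,2.5,0,0,0.005],
    [0,-0.0027,-0.0001,2.5,0,0,0.005],
  ],
)

```text
time_s: 14.1
tcp_pos: [0.5161, -0.1479, 0.1539]
orientation: [-0.169, 0.688, -0.174, -0.683]
force: [0.9, -11.4, 3.6]
width: 0.0153
```

```bash
python3 m.py|grep -E "Frad|lid|pad"
```

```text
t 14.1 r 59.4 turned 110.52 Frad -5.8 Ftan -9.86 Fz 3.6 z 0.1539 w 0.0153 toolz ang 112.8 J6 1.72
lid 282 0.1502 0.0019 0.1273 0.1725
pad 158 [0.1071 0.1179 0.1222]
lid 283 0.1501 -0.0023 0.1267 0.1717
pad 113 [0.1111 0.1186 0.1212]
```

Lag is up 0.94° and tangential force up about 3.3 N, so jaw force is roughly 16–23 N. Stopping here: relax, open, retreat straight up.

>>> move_arm(
  increments=[
    [0,0.001,-0.001,0,0,0,0.005],
    [0,0.002,-0.0015,0,0,0,0.005],
    [0,0.002,-0.0015,0,0,0,0.03],
    [0,0.002,-0.0015,0,0,0,0.05],
    [0,0.002,-0.0015,0,0,0,0.05],
    [-0.02,0.002,-0.0015,0,0,0,0.05],
    [-0.05,0.002,-0.0015,0,0,0,0.05],
    [-0.09,0.002,-0.0015,0,0,0,0.05],
    [-0.13,0.002,-0.0015,0,0,0,0.05],
    [-0.13,0.002,-0.0015,0,0,0,0.05],
  ],
)

```text
time_s: 15.4
tcp_pos: [0.5166, -0.1464, 0.2878]
orientation: [-0.17, 0.69, -0.17, -0.683]
force: [0.2, -0.2, 1.1]
width: 0.0499
```

```bash
python3 m.py|grep -E "Frad|lid|pad"; python3 - <<'E'
from h import *
for n in ["scene","side","wrist"]:
    c=red(n)
    for q,z in [("crank_end",.102),("handle_tip",.172)]:
        for r in pinpoint(c,q)[:1]: print(q,round(r["score"],2),np.round(r["point"]),at_z(c,r["point"],z).round(4))
    if n=="scene": save(c,"s9.png",(120,110,400,300),2.8)
E
```

```text
t 15.4 r 59.7 turned 112.04 Frad -0.25 Ftan -0.12 Fz 1.1 z 0.2878 w 0.0499 toolz ang 112.57 J6 1.72
lid 278 0.1503 0.0013 0.127 0.1725
pad 165 [0.1059 0.1178 0.1222]
lid 282 0.1498 -0.0024 0.1252 0.173
pad 113 [0.1121 0.1188 0.1214]
scene 15 [ 0.5236 -0.1515  0.1715] [-0.995 -0.058  0.087] [ 0.5284 -0.1512  0.1711] [ 0.5178 -0.1518  0.172 ]
crank_end 0.72 [231. 176.] [ 0.5107 -0.1453  0.102 ]
handle_tip 0.54 [224. 150.] [ 0.5233 -0.1558  0.172 ]
side 20 [ 0.5185 -0.1477  0.1691] [ 0.377 -0.226  0.898] [ 0.5123 -0.144   0.1544] [ 0.5205 -0.1489  0.1739]
crank_end 0.61 [328. 194.] [ 0.5165 -0.1448  0.102 ]
handle_tip 0.54 [329. 169.] [ 0.5203 -0.1494  0.172 ]
wrist 159 [ 0.5237 -0.1514  0.1719] [-0.611 -0.669  0.424] [ 0.5353 -0.1387  0.1638] [ 0.5193 -0.1562  0.1749]
crank_end 0.86 [282. 200.] [ 0.515  -0.1443  0.102 ]
handle_tip 0.51 [288. 208.] [ 0.5208 -0.1541  0.172 ]
```

View pics/s9.png

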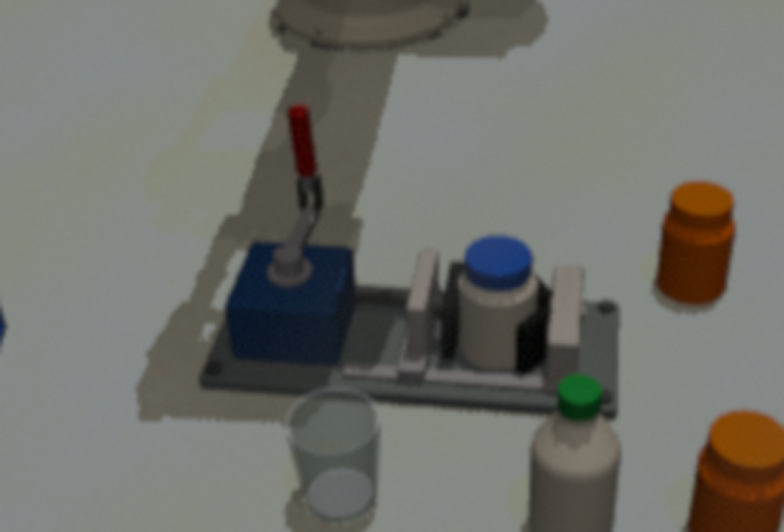

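The gripper is clear. The handle stands at crop (303,150), the jar is upright at (498,305), held between pad and V, and the bystanders are unmoved. Handing in.

```bash
python3 -c "
from station import *
print(job_done())"
```

```text
the job is handed in; nothing more can be done
None
```

I folded the handle upright, wound the crank about 110° clockwise and clamped the jar in the V. I then released, lifted the gripper clear and handed the job in at about 16 s. The hand-in reported no verdict.

**Handle:** The first fold slipped out of the pads at about 1.30 rad. I regripped and pushed it to its end stop, where it pushed back with 9.6 N, well above the hinge's stiffness. After release the cameras disagreed slightly: read directly, they put it at about 1.44–1.5 rad, above the required 1.25.

**Clamping force:** My estimate is 16–23 N, inside the 9–36 N band. The tangential force rose about 3.3 N above free winding, which gives about 16 N. The crank went about 4.3° past contact, which gives about 22 N. I could not measure the force on the stop directly.

**Jar and surroundings:** The jar's lid stopped moving at the V and stayed there after release. In the last picture the jar looks upright, and the beaker and bottle look unmoved. The rack was outside that picture, but the arm did not go near it. The gripper is about 12 cm above the handle and touches nothing.

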